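# Run a key fob past the reader and catch its caddy

## Robot

A 6-joint arm with a two-finger parallel gripper is mounted at the origin on the work surface. World frame = base frame: x ahead of the robot, y to its left, z up, the work surface at z = 0. Lengths are in m, angles in rad, forces in N, time in s.
With the tool pointing down it reaches from about 0.275 to 0.75 m from the base axis. Payload 10.2 kg.
Tool frame: the origin (TCP) lies at the very end of the fingers, on their centre line; the grasp point (between the pads) lies bot.pinch_z behind it (bot.pinch_z is the distance from the TCP to the grasp point, in m); z points along the fingers, y is the line along which they close (so a half turn about z gives the same grasp; the last joint's range is limited). The gripper opens to 88 mm and grips with 3 to 60 N. Pads are 18 mm wide; open, the fingers measure 123 mm over their backs; the gripper's body (75 mm by 187 mm) begins 45 mm behind the grasp point.
Start: joints at [-1.409, 0.313, 1.498, -0, 1.331, -0.223], TCP at [0.197, -0.487, 0.239] pointing down, gripper open.
Joint ranges: [-2.94, 2.94], [-0.97, 2.17], [0.19, 2.56], [-1.23, 4.37], [0.02, 3.11], [-2.88, 2.88]. Speed limits (rad/s): [2.39, 2.39, 3.01, 3.14, 3.14, 3.14].

## Interface

Orientations are given as a rotation vector (axis times angle).
In Python, from cell import sensors, viewer, bot, finder gives the robot as it stands.
- The arm moves only by the tool servo_tool, never from a script. Its argument "targets" is a list that holds one entry, the list of rows, each a list of 4 numbers: the shift along the world's x, y, z in m, then the turn about the world's z in rad. In form: [[[x, y, z, spin], ...]]. A call has 1 to 5 rows; each row is the pose to reach, as a shift and turn from the pose commanded when the call began; what a row does not reach only later rows make up. A row lasts 1/10 s, in which the tool goes at most 50 mm and 8.59 degrees, less where a joint would pass 70% of its speed; a pose out of reach is approached as far as the arm can. A call with a gripper value outside its range is refused whole. "grip" is the finger opening in m, from 0 to 0.0881, set as the call begins (left out, the last holds). The fingers move at their own pace and stop on an object; the grip force is fixed at half the most. Time passes only in rows, so rows that repeat a pose let the fingers close. It gives the time, the measured TCP pose, the force, the opening and the grip force at its end, in the units of the state.
- sensors.observe(): the state, without advancing time (a new reading comes with each control period).
- viewer.snapshot(name): name is "side" or "top"; returns a dict with "pixels" (384x512x3 uint8, red, green, blue), "fx", "fy", "cx", "cy" (pixels), "D" ([k1, k2, p1, p2, k3] as OpenCV has them; the pictures are not rectified), "R" (3x3) and "t" (3): a world point X has camera coordinates R X + t. Camera axes: x right, y down, z forward; pixel columns grow to the right and rows downward; lengths in m; the calibration is good to about 2 mm. A picture is of the moment at which its call begins. There is no depth.
- bot.job_done(): hands the job in; it is judged then, once.
Trained networks look in the newest picture that a camera, given by its name, has taken for a name from the list of things; names that differ only in an ending like _2 or _b are one class to them, and where a whole thing is asked for, a point or a joint stands for the part that bears it (a point fixed in the world has none). Each returns a list of dicts, best first, with "confidence" (0 to 1); they miss things now and then, are a little off and sometimes report something else, mostly with a low value. They report only what shows in the picture. A call takes as long as a camera call. They do not tell look-alikes from the thing itself.
- finder.search_frame(camera, target): "uv" ([column, row] in pixels, amid what is visible of it).
- finder.regions_of(camera, target): "mask" (384x512 bool, what is visible of it) and "uv" ([column, row] in pixels, amid what is visible of it).
- finder.mark_of(camera, target): "uv" ([column, row] in pixels: a listed point, or the origin of a listed thing).
The state is a dict: "time": time; "qpos": joint angles; "joint_velocities": joint speeds; "tau": joint torques, N m; "ee_pos": TCP position; "ee_rot": TCP orientation; "ft_force": force on the tool from outside, world axes, zero at the start; "ft_torque": the same for the moment, N m; "grip_width": opening from 0.0 (shut) to 1.0 (fully open); "grasp_force": force on a finger pad.
Only numpy, scipy, OpenCV 4.12 (cv2) and the standard library are available. Lean on these libraries where they do the work, as an engineer would, in place of code of your own. Each camera call takes 0.05 s, during which the arm holds its last target. There are 200 camera calls.

## Task

Press the black release pad so that the wooden caddy rolls free down its track, and keep everything off it until its front face has passed the whole of the black programming module. Then catch it and stop it so gently that the fob standing on it does not topple, with its front face level with the two stop pegs and never reaching the end buffer; leave the things on the counter alone. Hold it there for two seconds; the program finishes while the fingers are still holding the caddy.

Things in the scene. Friction and masses are not known exactly. Their poses are not given: they have to be found in the camera images.
- ramp: Fixed track: white base 680 x 150 x 10 mm, two aluminium rails that fall 0.065 rad along its +x (downhill; +y left when looking downhill). Origin on the counter under its middle, where the rail tops are 45 mm high. Caddy front starts at x = -170 mm. Black end buffer at x = 319 mm, 70 mm high. Two steel stop pegs at x = 230 mm, y = -58 and 58 mm, tops 62 mm above the counter.
- caddy (a joint): Caddy travel along the slope, m: 0 at rest behind the gate, front face past the module at 0.16, at the stop pegs at 0.40, end buffer 0.47. Released, it rolls by itself: 0.60 kg with fob (real -20 to +25 %), drag 1.1 N per m/s, dry friction 0.02 N: time constant about 0.55 s, reaching 0.25 to 0.4 m/s. Below the gate only the robot can hold it.
- caddy_front (a point): Centre of the downhill face of the caddy's upright beech front board: 66 mm above the rail tops there, 20 mm below the board's top edge. Board 36 mm wide, 16 mm thick along the track, 50 mm above the deck. The deck (132 x 52 x 10 mm, underside 26 mm above the rails in front) ends flush with this face. The caddy stays level as it rolls. Axes as the ramp's.
- stop_mark (a point): Where caddy_front must stand at the end: midway between the two stop pegs, on the track's centre line. Axes as the ramp's.
- release (a joint): Angle of the release shaft, rad: 0 to 0.1 at the start (gate closed); the caddy is let go between 0.3 and 0.5; end stop 0.75. It stays where it is left (friction 0.10 N m, about 2.5 N down at the press point).
- release_pad (a point): Press point on top of the black pad, beside the track on its -y side, 45 mm out from the release shaft; it turns with the pad. Pad 50 mm along the track x 58 x 6 mm, at the start sloping up by 0.35 rad away from the track. The shaft lies along the track, 76 mm from its centre line, 75 mm above the counter. Press down from above: the point sinks about 28 mm by joint 0.7.
- fob: Blue key fob 16 mm (along the track) x 34 x 88 mm high, 0.06 kg, standing loose on end on the caddy's deck in a seat with a 4 mm rim, its middle 95 mm behind the front face. Origin at the centre of its foot, z up its length; its top is 58 mm higher than caddy_front. It topples if the caddy brakes harder than about 1.5 m/s2 or is jolted by over 0.1 m/s.
- module: Black programming module 140 mm along the track x 70 x 55 mm high, fixed beside the track on its +y side; it reads the fob as it rolls by. Origin under its middle, 80 mm uphill of the ramp's origin. Axes as the ramp's.
- bell: Bystander: small brass bell, 72 mm across, 60 mm high. Origin under its middle.
- keyring: Bystander: chrome keychain ring, 48 mm across, lying flat. Origin under its middle.
- spare_fob: Bystander: black fob 74 x 38 x 16 mm, lying flat. Origin under its middle.
- cards: Bystander: stack of cards 90 x 55 x 30 mm. Origin under its middle.
There are look-alikes about, which are no part of the job. Leave any green look-alike of the fob alone.

How it is judged:
By the outcome, as a careful person would: the job done as asked, in the order asked, and still so for the second after the job is handed in, while the arm keeps its last pose, push and grip.
It also fails if it takes over 26 s, if anything falls off the work surface, if the arm or the gripper's body presses on something with over 40 N, if the wrist force passes 120 N, or if a joint passes its speed limit or range.

## Working session

There is one attempt and no reset: what is moved stays moved. The work goes in short steps, Python scripts to look and compute and a tool call to move; the robot and the scene stay as the last step left them, time stands still between calls to the robot, and variables do not carry over. Pictures are saved under pics/ and viewed, at most 10 in all, crops included, and the job is handed in when it is done.

Besides the shell and the picture viewer there is one more tool, called as name([rows], argument=value, ...), one row to a line, values as JSON. servo_tool: Moves the arm, as the interface text tells. Its arguments: {"type":"object","properties":{"targets":{"type":"array"},"grip":{"type":"number"}},"required":["targets"]}

```bash
mkdir -p pics; ls
cat > h.py <<'E'
import numpy as np, cv2
from cell import sensors, viewer, bot, finder
def cam(n):
    s=viewer.snapshot(n); K=np.array([[s["fx"],0,s["cx"]],[0,s["fy"],s["cy"]],[0,0,1.]])
    return s,K,np.array(s["D"],float),np.array(s["R"]),np.array(s["t"])
def ray(c,uv):
    s,K,D,R,t=c; p=cv2.undistortPoints(np.array([[uv]],float),K,D)[0,0]
    return -R.T@t, R.T@np.array([p[0],p[1],1.])
def onz(c,uv,z):
    o,d=ray(c,uv); return o+d*(z-o[2])/d[2]
def proj(c,X):
    s,K,D,R,t=c; return cv2.projectPoints(np.atleast_2d(np.array(X,float)),cv2.Rodrigues(R)[0],t,K,D)[0][:,0]
E
python3 - <<'E'
from h import *
o=sensors.observe(); print({k:np.round(v,3) for k,v in o.items()}, bot.pinch_z)
for n in ("side","top"):
    c=cam(n); cv2.imwrite(f"pics/{n}0.png",c[0]["pixels"][:,:,::-1])
    print(n,"cam at",(-c[3].T@c[4]).round(3))
    for k in ["ramp","caddy_front","stop_mark","release_pad","fob","module","bell","keyring","spare_fob","cards"]:
        print(k,[(np.round(d["uv"]).tolist(),round(d["confidence"],2)) for d in finder.mark_of(n,k)][:4])
E
```

```text
pics
{'time': np.float64(0.0), 'qpos': array([-1.409,  0.313,  1.498, -0.   ,  1.331, -0.223]), 'joint_velocities': array([ 0.001,  0.002,  0.   , -0.001,  0.001,  0.   ]), 'tau': array([ 1.0000e-03, -4.0221e+01, -2.5227e+01,  6.9000e-02,  3.5000e-02,
       -0.0000e+00]), 'ee_pos': array([ 0.197, -0.486,  0.238]), 'ee_rot': array([-3.082, -0.601, -0.   ]), 'ft_force': array([-0.103,  0.329,  0.945]), 'ft_torque': array([ 0.004, -0.033, -0.033]), 'grasp_force': np.float64(0.0), 'grip_width': np.float64(0.998)} 0.0187
side cam at [0.178 0.68  0.872]
ramp [([201.0, 221.0], 0.75)]
caddy_front [([168.0, 246.0], 0.9)]
stop_mark [([231.0, 143.0], 0.66)]
release_pad [([351.0, 144.0], 0.41)]
fob [([192.0, 356.0], 0.7), ([238.0, 284.0], 0.6)]
module [([146.0, 236.0], 0.69)]
bell [([255.0, 354.0], 0.97)]
keyring [([354.0, 140.0], 0.57), ([344.0, 175.0], 0.56)]
spare_fob [([293.0, 303.0], 0.57)]
cards [([353.0, 143.0], 0.76)]
top cam at [0.452 0.008 1.109]
ramp [([220.0, 163.0], 0.57)]
caddy_front [([156.0, 170.0], 0.9), ([299.0, 144.0], 0.25)]
stop_mark [([297.0, 143.0], 0.67)]
release_pad [([187.0, 131.0], 0.68), ([394.0, 253.0], 0.33)]
fob [([110.0, 222.0], 0.68), ([184.0, 216.0], 0.66), ([124.0, 174.0], 0.59)]
module [([191.0, 132.0], 0.87)]
bell [([138.0, 258.0], 0.6)]
keyring [([336.0, 263.0], 0.56)]
spare_fob [([180.0, 265.0], 0.8)]
cards [([389.0, 253.0], 0.87)]
```

View pics/side0.png

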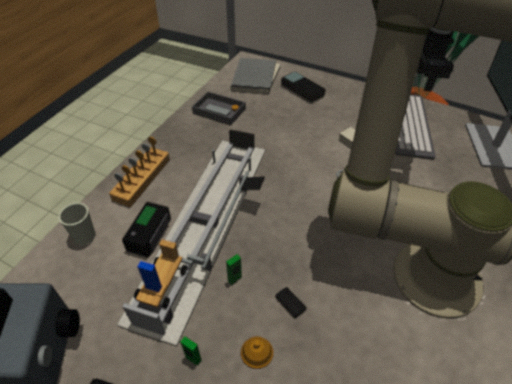

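View pics/top0.png

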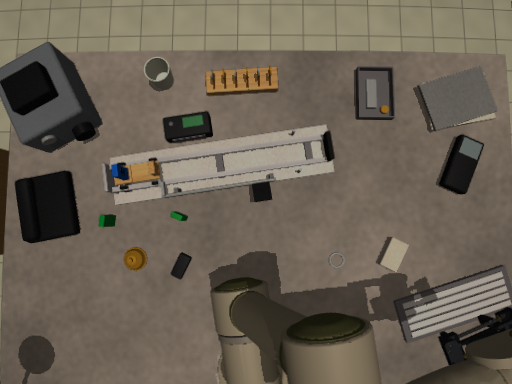

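The views show the track running left to right in top, from the caddy at (140,173) to the buffer at (328,146). The pad is at (261,191), the pegs near (292,133) and (298,170), and the true blue fob at (121,172). The green look-alikes are at (107,220) and (178,215).

Run:
```python
from h import *
ct=cam("top"); cs=cam("side")
a=ct[0]["pixels"][115:215,95:345,::-1]; a=cv2.resize(a,None,fx=3.2,fy=3.2,interpolation=3)
b=cs[0]["pixels"][120:345,110:280,::-1]; b=cv2.resize(b,None,fx=2.6,fy=2.6,interpolation=3)
cv2.imwrite("pics/a.png",a); cv2.imwrite("pics/b.png",b)
def tri(u,v):
    (o1,d1),(o2,d2)=ray(ct,u),ray(cs,v)
    s=np.linalg.lstsq(np.c_[d1,-d2],o2-o1,rcond=None)[0]; p,q=o1+s[0]*d1,o2+s[1]*d2
    return ((p+q)/2).round(4),round(np.linalg.norm(p-q),4)
for k,u,v in [("cf",[156,170],[168,246]),("stop",[297,143],[231,143])]:
    print(k,tri(u,v))
print([ (k,finder.mark_of(n,k)[:2]) for n in ("top","side") for k in("caddy_front","stop_mark","ramp","module","release_pad")])
for uv,z in [([107,190],.01),([333,170],.01),([328,125],.01),([261,191],.09),([191,132],0)]: print(uv,onz(ct,uv,z).round(3))
```

```text
cf (array([0.5853, 0.2833, 0.1232]), np.float64(0.0101))
stop (array([ 0.6549, -0.1114,  0.1034]), np.float64(0.0147))
[('caddy_front', [{'uv': [155.8, 168.1], 'confidence': 0.62}]), ('stop_mark', [{'uv': [301.0, 145.8], 'confidence': 0.97}]), ('ramp', [{'uv': [220.4, 162.6], 'confidence': 0.75}]), ('module', [{'uv': [191.3, 131.4], 'confidence': 0.74}]), ('release_pad', [{'uv': [262.9, 197.3], 'confidence': 0.61}]), ('caddy_front', [{'uv': [168.6, 245.9], 'confidence': 0.65}, {'uv': [150.5, 234.9], 'confidence': 0.4}]), ('stop_mark', [{'uv': [231.8, 142.8], 'confidence': 0.61}]), ('ramp', [{'uv': [198.8, 224.7], 'confidence': 0.86}]), ('module', [{'uv': [149.2, 231.0], 'confidence': 0.6}]), ('release_pad', [{'uv': [255.4, 181.0], 'confidence': 0.7}])]
[107, 190] [0.533 0.464 0.01 ]
[333, 170] [ 0.599 -0.229  0.01 ]
[328, 125] [ 0.738 -0.215  0.01 ]
[261, 191] [ 0.528 -0.009  0.09 ]
[191, 132] [0.717 0.208 0.   ]
```

View pics/a.png

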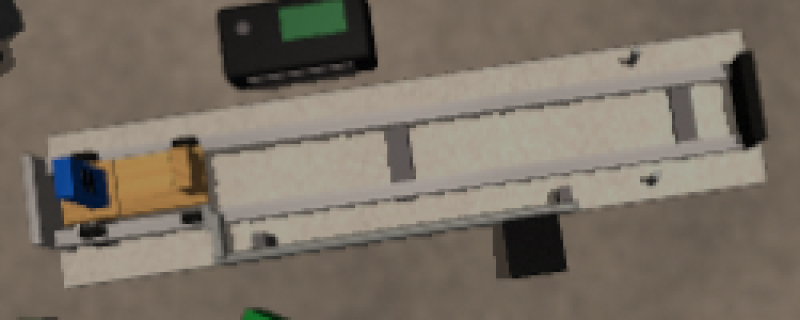

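View pics/b.png

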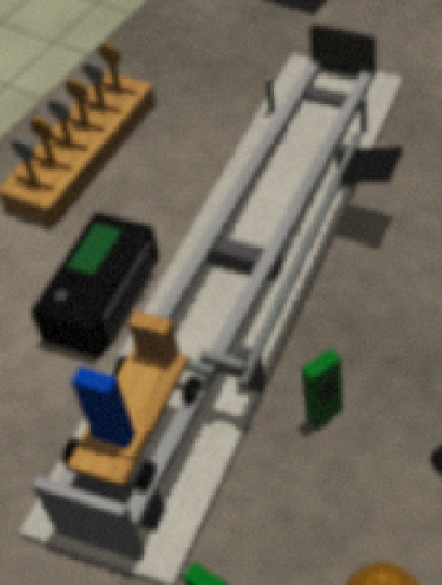

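The crops show the base corners, pegs and pad clearly. I'll fit the ramp pose to those points.

```bash
cat > fit.py <<'E'
from h import *
from scipy.optimize import least_squares
ct=cam("top"); cs=cam("side")
T=lambda x,y:[95+(x+.5)/3.2-.5,115+(y+.5)/3.2-.5]
S=lambda x,y:[110+(x+.5)/2.6-.5,120+(y+.5)/2.6-.5]
L=[(ct,(.34,.075,.01),T(742,31)),(ct,(.34,-.075,.01),T(765,180)),(ct,(-.34,.075,.01),T(50,137)),(ct,(-.34,-.075,.01),T(64,287)),
(ct,(.23,.058,.062),T(636,53)),(ct,(.23,-.058,.062),T(657,180)),
(cs,(-.34,.075,.01),S(22,533)),(cs,(-.34,-.075,.01),S(170,582)),(cs,(.34,-.075,.01),S(400,75)),(cs,(.34,.075,.01),S(292,52)),(cs,(.23,.058,.062),S(267,82))]
def W(p,X):
    c,s=np.cos(p[2]),np.sin(p[2]); X=np.array(X,float); return np.array([p[0]+c*X[0]-s*X[1],p[1]+s*X[0]+c*X[1],X[2]])
def res(p): return np.concatenate([proj(c,W(p,X))[0]-uv for c,X,uv in L])
r=least_squares(res,[.63,.13,-1.45],loss="soft_l1"); p=r.x
if __name__=="__main__":
    print(p.round(4)); print(res(p).reshape(-1,2).round(1).tolist())
    def loc(w): 
        d=w[:2]-p[:2]; c,s=np.cos(p[2]),np.sin(p[2]); return np.array([c*d[0]+s*d[1],-s*d[0]+c*d[1]]).round(4)
    print("pad local", loc(onz(ct,T(533,246),.088)), [loc(onz(cs,S(*q),z)) for q,z in [((371,164),.088)]])
    print("cf local", loc(onz(ct,[155.8,169],.122)), loc(onz(cs,[168.5,246],.122)))
    for n,X in [("stop",(.23,0,.096)),("cf0",(-.17,0,.122)),("pad",(.095,-.118,.09))]: print(n,W(p,X).round(4))
E
python3 fit.py
python3 - <<'E'
from h import *
for n in("top","side"):
    c=cam(n)
    for k in("release_pad","fob"):
        for d in finder.regions_of(n,k)[:3]:
            m=d["mask"]; y,x=np.nonzero(m); print(n,k,round(d["confidence"],2),np.round(d["uv"],1),x.min(),x.max(),y.min(),y.max())
E
```

```text
[ 0.614   0.1141 -1.4145]
[[-0.1, -0.3], [0.9, 1.1], [-1.4, -0.3], [-0.2, 0.6], [0.4, -0.6], [0.1, -1.3], [-2.4, -0.3], [0.9, 1.4], [1.5, 0.2], [-0.6, 0.0], [0.4, -1.6]]
pad local [ 0.1085 -0.1061] [array([ 0.1081, -0.1066])]
cf local [-0.1703 -0.0038] [-0.1714  0.0026]
stop [ 0.6498 -0.1131  0.096 ]
cf0 [0.5876 0.282  0.122 ]
pad [0.5123 0.0018 0.09  ]
top release_pad 0.96 [253.4 192. ] 161 274 178 201
top fob 0.81 [117.4 173.8] 111 128 164 179
top fob 0.53 [181.5 214.5] 171 186 212 220
top fob 0.45 [102.9 222.2] 99 115 215 226
side release_pad 0.96 [233.2 206.5] 187 263 174 268
side fob 0.87 [151.5 278.2] 138 161 261 291
side fob 0.86 [189.3 351.2] 180 201 336 364
side fob 0.81 [234.7 271.6] 226 241 255 283
```

```bash
cat > trk.py <<'E'
from h import *
P=np.array([.614,.1141,-1.4145]); c_,s_=np.cos(P[2]),np.sin(P[2])
def W(x,y,z): return np.array([P[0]+c_*x-s_*y,P[1]+s_*x+c_*y,z])
def loc(w):
    d=np.array(w[:2])-P[:2]; return np.array([c_*d[0]+s_*d[1],-s_*d[0]+c_*d[1],w[2]])
def blue(c):
    h=cv2.cvtColor(c[0]["pixels"],cv2.COLOR_RGB2HSV); m=cv2.inRange(h,(108,150,60),(128,255,255))
    n,l,st,ce=cv2.connectedComponentsWithStats(m)
    if n<2: return None
    i=1+np.argmax(st[1:,4]); return ce[i],st[i]
def fobpt(s): return W(-.17-.095+s*np.cos(.065),0,.122-.030+.044+.02-s*np.sin(.065))
def travel(c):
    b=blue(c)
    if b is None: return None
    S=np.linspace(-.05,.5,551); d=np.linalg.norm(proj(c,[fobpt(s) for s in S])-b[0],axis=1)
    i=d.argmin(); return S[i],d[i].round(1),b[1].tolist()
E
python3 - <<'E'
from trk import *
for n in("side","top"): print(n,travel(cam(n)))
o=sensors.observe(); p=o["ee_pos"]; print(o["time"],p.round(4))
for n,X in [("press above",(.098,-.079,.14)),("sync",(.02,0,.095)),("end",(.222,0,.081))]: print(n,W(*X).round(4),(W(*X)-p).round(4))
E
```

```text
side (np.float64(0.009000000000000001), np.float64(4.3), [138, 262, 16, 10, 113])
top (np.float64(-0.015), np.float64(0.4), [112, 166, 2, 11, 13])
2.2 [ 0.1971 -0.4866  0.2387]
press above [0.5512 0.005  0.14  ] [ 0.3542  0.4916 -0.0987]
sync [0.6171 0.0943 0.095 ] [ 0.4201  0.581  -0.1437]
end [ 0.6486 -0.1052  0.081 ] [ 0.4515  0.3814 -0.1577]
```

```bash
sed -i 's/(108,150,60),(128,255,255)/(105,120,35),(130,255,255)/' trk.py
python3 - <<'E'
import trk,cv2
from trk import *
for n in("side","top"):
    s={"pixels":cv2.imread(f"pics/{n}0.png")[:,:,::-1].copy()}; print(n,blue((s,)))
E
```

```text
side (array([149.06870229, 275.37150127]), array([138, 261,  23,  30, 393], dtype=int32))
top (array([118.85795455, 171.64772727]), array([112, 164,  16,  16, 176], dtype=int32))
```

servo_tool([
  [[0.024,0.033,0,0.09],[0.048,0.066,0,0.18],[0.071,0.099,0,0.27],[0.095,0.132,0,0.36],[0.118,0.164,0,0.447]],
], grip=0.07)

```text
time: 2.7
ee_pos: [0.3158, -0.3212, 0.2388]
ee_rot: [2.871, 1.274, 0.0]
ft_force: [0.0, -0.5, 0.3]
grip_width: 0.796
grasp_force: 0.0
```

servo_tool([
  [[0.024,0.033,0,0.09],[0.048,0.066,0,0.18],[0.071,0.099,0,0.27],[0.095,0.132,0,0.36],[0.118,0.164,0,0.447]],
])

```text
time: 3.2
ee_pos: [0.4339, -0.1571, 0.2389]
ee_rot: [2.517, 1.879, 0.0]
ft_force: [0.4, -0.7, -0.3]
grip_width: 0.793
grasp_force: 0.0
```

servo_tool([
  [[0.024,0.033,0,0.09],[0.048,0.066,-0.01,0.18],[0.071,0.099,-0.03,0.27],[0.095,0.132,-0.06,0.36],[0.118,0.164,-0.09,0.447]],
])

```text
time: 3.7
ee_pos: [0.5519, 0.0068, 0.1481]
ee_rot: [2.037, 2.39, 0.001]
ft_force: [1.1, -0.6, 0.3]
grip_width: 0.793
grasp_force: 0.0
```

servo_tool([
  [[0,0,-0.01,0]],
], grip=0.036)

```text
time: 3.8
ee_pos: [0.5512, 0.0087, 0.1355]
ee_rot: [-2.033, -2.39, 0.002]
ft_force: [-0.1, -0.8, 0.5]
grip_width: 0.729
grasp_force: 0.0
```

servo_tool([
  [[0,0,-0.015,0]],
], grip=0.036)

```text
time: 3.9
ee_pos: [0.5512, 0.0059, 0.1232]
ee_rot: [-2.041, -2.388, 0.0]
ft_force: [-0.0, 0.8, 0.1]
grip_width: 0.634
grasp_force: 0.0
```

servo_tool([
  [[0,0,-0.01,0],[0,0,-0.01,0],[0,0,-0.01,0],[0,0,-0.01,0]],
], grip=0.07)

```text
time: 4.3
ee_pos: [0.5513, 0.0049, 0.1148]
ee_rot: [2.043, 2.385, 0.001]
ft_force: [-0.4, -0.7, 0.1]
grip_width: 0.795
grasp_force: 0.0
```

Run:
```python
from trk import *
c=cam("side"); print(travel(c)); ct=cam("top"); print(travel(ct))
a=c[0]["pixels"][90:340,110:340,::-1]; a=cv2.resize(a,None,fx=2.3,fy=2.3,interpolation=3); cv2.imwrite("pics/s1.png",a)
o=sensors.observe(); print(o["time"],o["ee_pos"],loc(o["ee_pos"]))
```

```text
(np.float64(-0.0050000000000000044), np.float64(3.0), [138, 261, 22, 30, 392])
(np.float64(0.0029999999999999957), np.float64(0.6), [112, 164, 16, 16, 175])
4.4 [0.55124947 0.00502734 0.11456769] [ 0.09797533 -0.07896397  0.11456769]
```

View pics/s1.png

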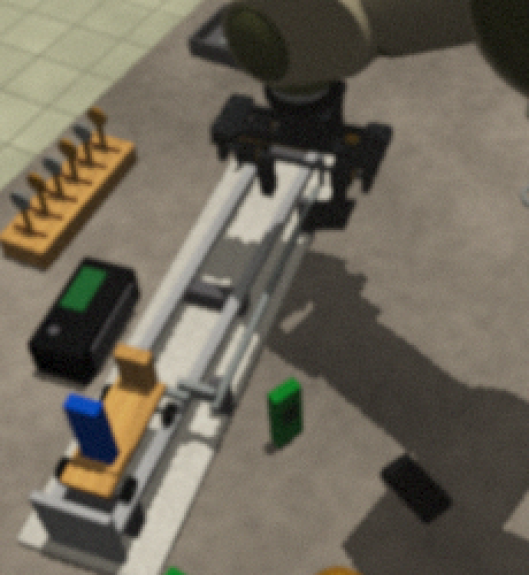

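The finger is over the pad at (335,195) in the crop, and the caddy is at rest with the blue fob upright. Next I take up contact, then press.

servo_tool([
  [[0,0,-0.015,0],[0,0,-0.027,0],[0,0,-0.027,0]],
])

```text
time: 4.7
ee_pos: [0.5504, 0.0053, 0.0856]
ee_rot: [-2.042, -2.385, 0.002]
ft_force: [-0.5, 0.7, -0.5]
grip_width: 0.793
grasp_force: 0.0
```

Run:
```python
from trk import *
o=sensors.observe(); print(o["time"],o["ee_pos"],o["ft_force"]); print(travel(cam("side")))
```

```text
4.7 [0.55035357 0.00529555 0.08561569] [-0.52550452  0.67872747 -0.45349745]
(np.float64(-0.0050000000000000044), np.float64(3.0), [138, 261, 23, 30, 393])
```

servo_tool([
  [[0,0,-0.016,0],[0,0,-0.02,0]],
])

```text
time: 4.95
ee_pos: [0.5511, 0.0052, 0.0666]
ee_rot: [2.043, 2.387, 0.0]
ft_force: [0.3, 0.4, 2.5]
grip_width: 0.792
grasp_force: 1.2
```

Run:
```python
from trk import *
print(travel(cam("side")))
o=sensors.observe(); print(o["time"],o["ee_pos"],o["ft_force"])
```

```text
(np.float64(0.0), np.float64(2.9), [139, 259, 22, 30, 392])
5.0 [0.55095889 0.00526355 0.0664476 ] [ 0.21002049 -0.59647088 -0.33357487]
```

servo_tool([
  [[0.005,0,0.035,0],[0.035,0.04,0.035,0],[0.066,0.078,0.03,0]],
], grip=0.052)

```text
time: 5.3
ee_pos: [0.6186, 0.0838, 0.0995]
ee_rot: [2.043, 2.382, 0.004]
ft_force: [1.6, -0.7, 0.4]
grip_width: 0.593
grasp_force: 0.0
```

```bash
cat > now.py <<'E'
from trk import *
r=travel(cam("side"))
o=sensors.observe(); t=o["time"]; l=loc(o["ee_pos"]); print("pic t",t-.05,"s",r[0]+.005,r[1],r[2],"| now",t,"tool",o["ee_pos"].round(4),"local",l.round(4),"tool s",(l[0]+.178).round(4),"F",o["ft_force"].round(1),o["grip_width"]*.0881)
E
python3 now.py
```

```text
pic t 5.3 s 0.054 1.7 [149, 240, 22, 31, 398] | now 5.35 tool [0.6207 0.0894 0.0972] local [0.0254 0.0028 0.0972] tool s 0.2034 F [-0.4  3.9 -1.4] 0.052547785987537635
```

servo_tool([
  [[0.0005,0.01,-0.002,0],[0.0005,0.01,-0.002,0],[0.0005,0.01,-0.002,0]],
])

```text
time: 5.65
ee_pos: [0.617, 0.0926, 0.0951]
ee_rot: [-2.043, -2.386, 0.001]
ft_force: [0.0, -0.4, 0.7]
grip_width: 0.589
grasp_force: 0.0
```

```bash
python3 now.py
```

```text
pic t 5.65 s 0.14 1.6 [167, 213, 19, 29, 367] | now 5.7 tool [0.6171 0.0924 0.0952] local [ 0.0219 -0.0003  0.0952] tool s 0.1999 F [ 0.3 -0.3 -0.1] 0.05195231498682393
```

servo_tool([
  [[0.0005,-0.003,0,0]],
])

```text
time: 5.8
ee_pos: [0.6178, 0.0895, 0.0953]
ee_rot: [2.044, 2.386, 0.0]
ft_force: [0.1, 0.7, -0.0]
grip_width: 0.586
grasp_force: 0.0
```

servo_tool([
  [[0.0017,-0.0109,-0.001,0],[0.0063,-0.04,-0.003,0],[0.011,-0.0701,-0.005,0],[0.0156,-0.0988,-0.0065,0],[0.0196,-0.1245,-0.008,0]],
], grip=0.02)

```text
time: 6.3
ee_pos: [0.6387, -0.0367, 0.0865]
ee_rot: [2.043, 2.384, 0.004]
ft_force: [13.8, 2.6, -9.0]
grip_width: 0.402
grasp_force: 30.0
```

servo_tool([
  [[0.0034,-0.0217,-0.0014,0],[0.0062,-0.0395,-0.0026,0],[0.0082,-0.0524,-0.0034,0],[0.0096,-0.0612,-0.004,0],[0.0104,-0.0662,-0.0044,0]],
])

```text
time: 6.8
ee_pos: [0.6492, -0.1022, 0.0821]
ee_rot: [2.042, 2.383, 0.004]
ft_force: [11.6, 2.7, -6.6]
grip_width: 0.402
grasp_force: 30.0
```

servo_tool([
  [[0.0003,-0.002,0,0],[0.0003,-0.002,0,0]],
])

```text
time: 7.0
ee_pos: [0.6494, -0.1037, 0.082]
ee_rot: [2.042, 2.383, 0.004]
ft_force: [11.7, 1.6, -8.0]
grip_width: 0.4
grasp_force: 30.0
```

Run:
```python
from trk import *
c=cam("side"); t=cam("top")
o=sensors.observe(); print(o["time"],o["ee_pos"],loc(o["ee_pos"]),o["ft_force"],o["grip_width"]*.0881)
print(travel(c),travel(t))
for n in("side","top"):
    for k in("caddy_front","stop_mark"): print(n,k,finder.mark_of(n,k)[:2])
print([ (proj(x,W(.23,0,.096))[0]).round(1) for x in(c,t)])
a=cv2.resize(c[0]["pixels"][85:235,150:300,::-1],None,fx=3.9,fy=3.9,interpolation=3); cv2.imwrite("pics/s2.png",a)
a=cv2.resize(t[0]["pixels"][110:210,205:355,::-1],None,fx=5,fy=5,interpolation=3); cv2.imwrite("pics/t2.png",a)
```

```text
7.1 [ 0.64940289 -0.10336646  0.08205707] [0.22032651 0.00112036 0.08205707] [11.60998814  1.9683548  -7.33941487] 0.03530221888254202
(np.float64(0.399), np.float64(2.3), [213, 146, 13, 27, 287]) (np.float64(0.405), np.float64(2.2), [264, 143, 7, 14, 54])
side caddy_front [{'uv': [229.4, 144.7], 'confidence': 0.87}]
side stop_mark [{'uv': [229.7, 143.5], 'confidence': 0.97}]
top caddy_front []
top stop_mark []
[array([230.4, 144.8]), array([298.3, 147.8])]
```

View pics/s2.png

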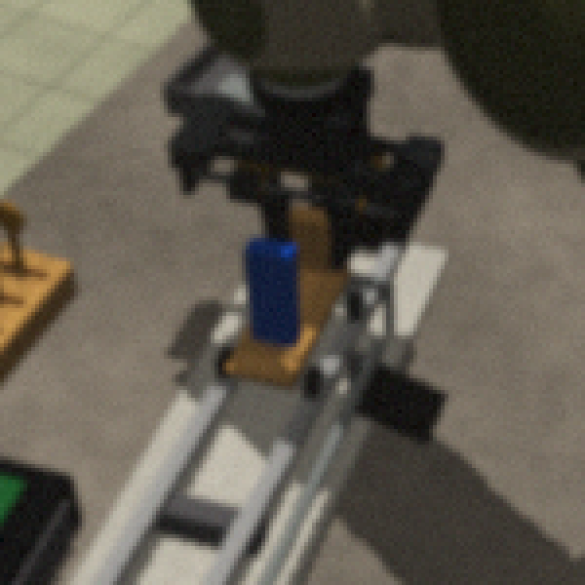

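View pics/t2.png

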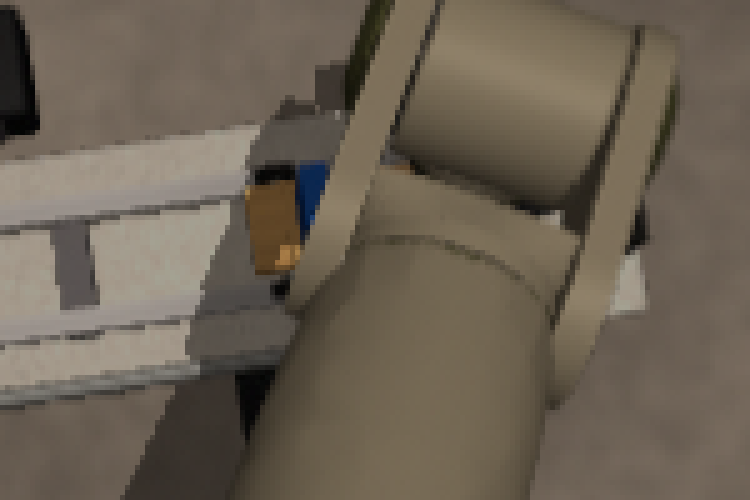

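The fob is upright (crop (272,290)), the fingers hold the board, and the front is close to the pegs. I'll refine the position estimate from saved and repeated measurements.

Run:
```python
from trk import *
c=cam("side")
for dz in(-.02,-.01,0):
    S=np.linspace(-.05,.5,1101); P_=proj(c,[fobpt(s)+[0,0,dz] for s in S])
    f=lambda b:(lambda d:(S[d.argmin()].round(4),d.min().round(1)))(np.linalg.norm(P_-b,axis=1))
    print(dz,f([149.07,275.37]),f(blue(c)[0]))
A={k:[] for k in("caddy_front","stop_mark","fob")}
for i in range(4):
    cam("side")
    for k in A:
        r=finder.mark_of("side",k); print(k,[(x["uv"],round(x["confidence"],2)) for x in r[:3]]); 
S=np.linspace(.38,.42,5); print(proj(c,[W(-.17+s,0,.122-.065*s) for s in S]).round(1).tolist())
print(sensors.observe()["time"])
```

```text
-0.02 (np.float64(0.003), np.float64(1.2)) (np.float64(0.413), np.float64(0.9))
-0.01 (np.float64(-0.001), np.float64(0.9)) (np.float64(0.4045), np.float64(0.7))
0 (np.float64(-0.005), np.float64(3.1)) (np.float64(0.3955), np.float64(2.4))
caddy_front [([230.5, 143.9], 0.86)]
stop_mark [([229.0, 142.7], 0.86)]
fob [([237.1, 281.6], 0.91), ([218.7, 173.6], 0.71), ([191.9, 355.8], 0.58)]
caddy_front [([228.3, 142.2], 0.74)]
stop_mark [([228.8, 145.0], 0.92)]
fob [([235.0, 284.0], 0.95), ([221.0, 173.9], 0.84)]
caddy_front []
stop_mark [([229.9, 142.3], 0.69)]
fob [([192.7, 357.6], 0.7), ([218.3, 173.7], 0.62), ([239.3, 283.2], 0.62)]
caddy_front []
stop_mark [([255.8, 187.9], 0.62), ([228.5, 146.5], 0.56), ([231.7, 145.5], 0.35)]
fob [([194.9, 356.0], 0.8), ([234.2, 284.0], 0.6), ([224.0, 171.1], 0.59)]
[[228.1, 148.7], [229.3, 146.7], [230.4, 144.8], [231.6, 142.8], [232.7, 140.9]]
8.15
```

servo_tool([
  [[-0.0001,0.0007,0,0],[-0.0002,0.0014,0,0],[-0.0003,0.002,0.0001,0],[-0.0004,0.0026,0.0002,0],[-0.0005,0.003,0.0002,0]],
])

```text
time: 8.65
ee_pos: [0.6489, -0.1002, 0.0823]
ee_rot: [2.042, 2.384, 0.004]
ft_force: [11.3, 1.7, -8.9]
grip_width: 0.403
grasp_force: 30.0
```

servo_tool([
  [[0,0,0,0],[0,0,0,0],[0,0,0,0],[0,0,0,0],[0,0,0,0]],
])

```text
time: 9.15
ee_pos: [0.6489, -0.1003, 0.0823]
ee_rot: [2.042, 2.384, 0.004]
ft_force: [10.7, 2.0, -6.9]
grip_width: 0.406
grasp_force: 30.0
```

Run:
```python
from trk import *
c=cam("side"); b=blue(c); S=np.linspace(.35,.45,401)
for dz in(-.015,-.01):
    d=np.linalg.norm(proj(c,[fobpt(s)+[0,0,dz] for s in S])-b[0],axis=1); print(dz,S[d.argmin()],d.min(),b)
v=[]
for i in range(5):
    cam("side")
    for k in("caddy_front","stop_mark"):
        r=finder.mark_of("side",k)
        if r: v.append((k[:5],r[0]["uv"]))
print(v); o=sensors.observe(); print(o["time"],loc(o["ee_pos"]),o["ft_force"],o["grasp_force"])
```

```text
-0.015 0.4065 0.16643175095503773 (array([218.98161765, 159.51470588]), array([213, 147,  12,  27, 272], dtype=int32))
-0.01 0.40225 0.6332890692691959 (array([218.98161765, 159.51470588]), array([213, 147,  12,  27, 272], dtype=int32))
[('caddy', [226.7, 143.2]), ('stop_', [230.2, 143.8]), ('caddy', [231.0, 146.0]), ('stop_', [229.3, 143.2]), ('caddy', [229.0, 144.4]), ('stop_', [228.0, 141.6]), ('caddy', [229.4, 142.4]), ('stop_', [227.8, 145.5]), ('caddy', [231.3, 145.1]), ('stop_', [228.0, 142.3])]
9.95 [0.21717483 0.00110715 0.08229503] [11.98043211  2.13054824 -7.02969607] 30.036407466977835
```

servo_tool([
  [[0,0,0,0],[0,0,0,0],[0,0,0,0],[0,0,0,0],[0,0,0,0]],
])

```text
time: 10.45
ee_pos: [0.6489, -0.1002, 0.0822]
ee_rot: [2.042, 2.384, 0.004]
ft_force: [12.1, 2.3, -7.4]
grip_width: 0.407
grasp_force: 30.0
```

servo_tool([
  [[0,0,0,0],[0,0,0,0],[0,0,0,0],[0,0,0,0],[0,0,0,0]],
])

```text
time: 10.95
ee_pos: [0.6489, -0.1002, 0.0823]
ee_rot: [2.042, 2.384, 0.004]
ft_force: [12.0, 2.1, -6.5]
grip_width: 0.402
grasp_force: 30.0
```

```bash
python3 -c "
from h import *
print(bot.job_done(), sensors.observe()['time'])"
```

```text
the job is handed in; nothing more can be done
the job is handed in; nothing more can be done
```

I handed the job in at about 11 s: the caddy ran free past the module, was caught and stopped with its front level with the stop pegs to within about 5 mm by camera, and was held there over 2 s with the fob upright and the fingers still gripping.

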